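# Swap the two drill vises in the set-up cradle

### The arm

A 6-joint arm with a two-finger parallel gripper is mounted at the origin on the work surface. World frame = base frame: x ahead of the robot, y to its left, z up, the work surface at z = 0. Lengths are in m, angles in degrees, forces in N, time in s.
With the tool pointing down it reaches from about 0.25 to 0.725 m from the base axis. Payload 9.7 kg.
Tool frame: the origin (TCP) lies midway between the tips of the shut fingers; the grasp point (between the pads) lies 19 mm behind it; z points along the fingers, y is the line along which they close (so a half turn about z gives the same grasp; the last joint's range is limited). The gripper opens to 85 mm and grips with 20 to 120 N. Pads are 22 mm wide; open, the fingers measure 114 mm over their backs; the gripper's body (76 mm by 85 mm) begins 54 mm behind the grasp point. The pads swing forward as they close: fully open they stand 13 mm farther back than shut.
Start: joints at [-70.187, 4.979, 10.078, 95.1, 0, 90], TCP at [0.186, -0.517, 0.231] pointing down, gripper open.
Joint ranges: [-179.16, 179.16], [-48.56, 103.87], [-65.8, 70.77], [-126.05, 130.52], [-82.76, 87.17], [-180, 180]. Speed limits (degrees/s): [127.2, 127.2, 147.25, 180, 180, 180].

### API

Orientations are given as [roll, pitch, yaw] about the fixed x, y, z axes, in that order (R = Rz(yaw) Ry(pitch) Rx(roll)).
In Python, from workcell import readout, imaging, bot, spotter gives the robot as it stands.
- The arm moves only by the shell command python3 -m jog 'ROWS' [FORCE]. ROWS is JSON, a list of rows, each an object with "rotation": the turn, a rotation vector about the world's x, y, z in degrees, a list of three; "translation": the shift along the world's x, y, z in mm, a list of three; "grip": the finger opening in mm, from 0 to 85.4. In form: [{"rotation": [wx, wy, wz], "translation": [dx, dy, dz], "grip": grip}, ...]. A call has 1 to 20 rows; each row is the pose to reach, as a shift and turn from the pose commanded when the call began; what a row does not reach only later rows make up. A row lasts 1/10 s, in which the tool goes at most 50 mm and 8.59 degrees, less where a joint would pass 70% of its speed; a pose out of reach is approached as far as the arm can. A call with a gripper value outside its range is refused whole. The fingers move at their own pace and stop on an object; FORCE is the grip in N (left out, the last holds). Time passes only in rows, so rows that repeat a pose let the fingers close. It gives the time, the measured TCP pose, the force, the opening and the grip force at its end, in the units of the state.
- readout.get_obs(): the state, without advancing time (a new reading comes with each control period).
- imaging.camera(name): name is "side" or "top"; returns (picture, depth): 480x640x3 uint8, red, green, blue; 480x640 float32, m along the optical axis (not along the pixel's ray), 0 where there is no reading.
- imaging.camera_info(name): a dict with "vertical_fov" (degrees; the focal length in pixels is half the picture's height over the tangent of half this angle, whatever the lens; pixels are square), "cx", "cy" (the principal point, pixels), "extrinsics" (4x4, takes a point from camera to world coordinates). Camera axes: x right, y down, z forward; pixel columns grow to the right and rows downward; lengths in m; the calibration is good to about 2 mm. A picture is of the moment at which its call begins. camera_info takes no time and is no camera call.
- bot.job_done(): hands the job in; it is judged then, once.
Trained networks look in the newest picture that a camera, given by its name, has taken for a name from the list of things; names that differ only in an ending like _2 or _b are one class to them, and where a whole thing is asked for, a point or a joint stands for the part that bears it (a point fixed in the world has none). Each returns a list of dicts, best first, with "confidence" (0 to 1); they miss things now and then, are a little off and sometimes report something else, mostly with a low value. They report only what shows in the picture. A call takes as long as a camera call.
- spotter.spot_in(camera, target): "box" ([centre column, centre row, width, height] in pixels, round what is visible of it).
- spotter.mark_of(camera, target): "uv" ([column, row] in pixels: a listed point, or the origin of a listed thing).
The state is a dict: "time": time; "q": joint angles; "qd": joint speeds; "joint_efforts": joint torques, N m; "ee_pos": TCP position; "tcp_rot": TCP orientation; "wrist_force": force on the tool from outside, world axes, zero at the start; "torque": the same for the moment, N m; "opening": finger opening in m; "grasp_force": force on a finger pad.
Only numpy, scipy, OpenCV 4.12 (cv2) and the standard library are available. Lean on these libraries where they do the work, as an engineer would, in place of code of your own. Each camera call takes 0.05 s, during which the arm holds its last target. There are 200 camera calls.

### The job

First lay the spanner into the yellow tray, leaving both vises in their nests. Then swap the blue and the red vise: each must sit flat and fully down in the nest where the other was, its knob sticking out on the same side of the cradle as now. Set things down without dropping them, do not tip the vises, and leave the bottle, chuck and jar alone; a vise may be parked on the black mat.

Things in the scene. Friction and masses are not known exactly. Their poses are not given: they have to be found in the camera images.
- vise_blue: Small aluminium drill vise with blue jaw tops: body 90 (x) x 50 (y) x 60 mm (z), flat sides, 0.4 to 0.7 kg. A 12 mm groove crosses its top along y. A black knob (diameter 28 mm, axis 30 mm above the underside) sticks out of the -x end, to 81 mm from the origin. Origin: centre of the body's underside; z up. Starts in one nest of the cradle, the red vise in the other.
- vise_red: Small aluminium drill vise with red jaw tops: body 90 (x) x 50 (y) x 60 mm (z), flat sides, 0.4 to 0.7 kg. A 12 mm groove crosses its top along y. A black knob (diameter 28 mm, axis 30 mm above the underside) sticks out of the -x end, to 81 mm from the origin. Origin: centre of the body's underside; z up. Starts in one nest of the cradle, the blue vise in the other.
- vise_blue_knob (a point): Centre of the black knob of the blue vise: 71 mm from the vise's origin along its -x, 30 mm above its underside.
- vise_red_knob (a point): Centre of the black knob of the red vise: 71 mm from the vise's origin along its -x, 30 mm above its underside.
- spanner: Flat steel double open-ended spanner, 201 mm long (x), 10 mm thick; handle 16 mm wide, heads 38 mm wide beginning 66 mm from the middle; 0.18 kg, balanced at its middle. Origin: centre of its underside; x along it, z up. It starts lying flat across the tops of both vises, its middle over the 100 mm gap between them.
- cradle: Fixed dark steel plate 130 (x) x 270 (y) x 10 mm (z) with two nests side by side along y, 150 mm between centres. Each is framed by lips 8 mm wide that rise 8 mm above the plate; inside 100 (x) x 60 mm (y), so a vise lying along x has 5 mm of play on each side. The knobs stick out over the -x edge, facing the robot. Origin: centre of the underside; z up.
- nest_left (a point): Centre of the floor (top of the plate, 10 mm above the bench) of the nest at the cradle's +y end.
- nest_right (a point): Centre of the floor (top of the plate, 10 mm above the bench) of the nest at the cradle's -y end.
- tray: Fixed yellow open tray, outside 260 (x) x 130 (y) x 30 mm (z), walls and floor 5 mm thick (inside 250 x 120 mm, 25 mm deep). Origin: centre of the underside; z up. It is on one side of the cradle, the mat on the other.
- mat: Fixed flat black rubber mat 160 (x) x 130 (y) x 3 mm (z), free for parking a vise. Origin: centre of the underside.
- oil_bottle: Bystander: white bottle with red cap, diameter 48 mm, 135 mm tall. Origin: centre of the underside.
- chuck: Bystander: steel drill chuck standing on the bench, diameter 52 mm, 78 mm tall. Origin: centre of the underside.
- paste_jar: Bystander: white jar with green lid, diameter 64 mm, 60 mm tall. Origin: centre of the underside.

How it is judged (in metres and radians):
On the way:
1. The spanner lies released in the yellow tray while both vises are still in their first nests (x of spanner in the frame of tray between -0.125 and 0.125 m and y of spanner in the frame of tray between -0.06 and 0.06 m and z of spanner in the frame of tray below 0.012 m and angle between spanner's own z axis and vertical below 0.1 rad and linear speed of spanner below 0.02 m/s and contact force between the fingers and spanner below 0.5 N and distance of each of vise_blue, vise_red from where it was at the start of the episode below 0.02 m), for 0.2 s.
At the end, for the whole second after the job is handed in: Spanner flat in the tray, released. Each vise in the nest where the other began: within 12 mm of its centre, underside under 3 mm above its floor, tilt under 0.05 and yaw within 0.15 rad of the nest, over 120 mm from its own start, knob out over the cradle's -x edge. All at rest (x of spanner in the frame of tray between -0.125 and 0.125 m and y of spanner in the frame of tray between -0.06 and 0.06 m and z of spanner in the frame of tray below 0.012 m and angle between spanner's own z axis and vertical below 0.1 rad and linear speed of each of spanner, vise_blue, vise_red below 0.02 m/s and contact force between the fingers and spanner below 0.5 N and ((horizontal distance between vise_blue and nest_left below 0.012 m and angle between each of vise_blue, vise_red's own z axis and vertical below 0.05 rad and angle between the x axis of each of vise_blue, vise_red and the x axis of cradle, either way round below 0.15 rad and z of each of vise_blue, vise_red in the frame of cradle below 0.013 m and x of each of vise_blue_knob, vise_red_knob in the frame of cradle below -0.05 m and horizontal distance between vise_red and nest_right below 0.012 m) or (horizontal distance between vise_blue and nest_right below 0.012 m and angle between each of vise_blue, vise_red's own z axis and vertical below 0.05 rad and angle between the x axis of each of vise_blue, vise_red and the x axis of cradle, either way round below 0.15 rad and z of each of vise_blue, vise_red in the frame of cradle below 0.013 m and x of each of vise_blue_knob, vise_red_knob in the frame of cradle below -0.05 m and horizontal distance between vise_red and nest_left below 0.012 m)) and distance of each of vise_blue, vise_red from where it was at the start of the episode above 0.12 m and angular speed of each of vise_blue, vise_red below 0.2 rad/s); the robot touches nothing.
It fails at once if A vise or the spanner is dropped (faster than 0.8 m/s with no finger on it, a fall of some 33 mm) ((linear speed of vise_blue above 0.8 m/s and contact force between the fingers and vise_blue below 0.1 N) or (linear speed of vise_red above 0.8 m/s and contact force between the fingers and vise_red below 0.1 N) or (linear speed of spanner above 0.8 m/s and contact force between the fingers and spanner below 0.1 N)).
It fails at once if A vise is tipped by more than 0.6 rad (angle between any of vise_blue, vise_red's own z axis and vertical above 0.6 rad).
It fails at once if The bottle, chuck or jar is moved by more than 25 mm or tipped over (distance of any of oil_bottle, chuck, paste_jar from where it was at the start of the episode above 0.025 m or angle between any of oil_bottle, chuck, paste_jar's own z axis and vertical above 0.5 rad).
It also fails if it takes over 72 s, if anything falls off the work surface, if the arm or the gripper's body presses on something with over 40 N, if the wrist force passes 120 N, or if a joint passes its speed limit or range.

## Working session

There is one attempt and no reset: what is moved stays moved. The work goes in short steps, Python scripts to look and compute and a shell command to move; the robot and the scene stay as the last step left them, time stands still between calls to the robot, and variables do not carry over. Pictures are saved under pics/ and viewed, at most 12 in all, crops included, and the job is handed in when it is done.

```bash
mkdir -p pics
cat > h.py <<'E'
import numpy as np, cv2
from workcell import readout, imaging, bot, spotter
def cam(name):
    p,d=imaging.camera(name); i=imaging.camera_info(name)
    f=240/np.tan(np.radians(i["vertical_fov"])/2); v,u=np.mgrid[:480,:640]
    P=np.stack([(u-i["cx"])*d/f,(v-i["cy"])*d/f,d,np.ones_like(d)],-1)@np.array(i["extrinsics"]).T
    return p,d,P[...,:3]
def ray(name,u,v,z):
    i=imaging.camera_info(name); f=240/np.tan(np.radians(i["vertical_fov"])/2); T=np.array(i["extrinsics"])
    r=T[:3,:3]@np.array([(u-i["cx"])/f,(v-i["cy"])/f,1]); o=T[:3,3]
    return o+r*(z-o[2])/r[2]
E
python3 - <<'E'
from h import *
np.set_printoptions(precision=4,suppress=True)
for n in("top","side"):
    p,d,P=cam(n); cv2.imwrite(f"pics/{n}0.png",p[...,::-1]); np.savez(f"{n}0.npz",p=p,P=P)
    print(n,imaging.camera_info(n))
    zs=dict(spanner=.07,vise_blue=.01,vise_red=.01,nest_left=.01,nest_right=.01,tray=0,mat=0,oil_bottle=0,chuck=0,paste_jar=0,cradle=0,vise_blue_knob=.04,vise_red_knob=.04)
    for t,z in zs.items():
        for m in spotter.mark_of(n,t)[:1]: print(t,np.round(m["uv"],1),round(m["confidence"],2),ray(n,*m["uv"],z))
print(readout.get_obs())
E
```

```text
top {'vertical_fov': 47.03930828424267, 'cx': 318.55114971581855, 'cy': 248.39364453052818, 'extrinsics': array([[ 0.0212, -0.9893,  0.144 ,  0.4277],
       [-0.9998, -0.0213,  0.0009, -0.0002],
       [ 0.0022, -0.144 , -0.9896,  1.2533],
       [ 0.    ,  0.    ,  0.    ,  1.    ]])}
spanner [322.6 272.9] 0.97 [ 0.5468 -0.009   0.07  ]
vise_blue [352.6 273.1] 0.9 [ 0.5538 -0.0774  0.01  ]
vise_red [288.6 285.3] 0.69 [0.5231 0.0666 0.01  ]
nest_left [285.2 281.4] 0.81 [0.5317 0.0746 0.01  ]
nest_right [355.3 271.9] 0.64 [ 0.5567 -0.0835  0.01  ]
tray [472.4 289.3] 0.81 [ 0.5237 -0.3508  0.    ]
mat [165.5 293.1] 0.85 [0.5002 0.3458 0.    ]
oil_bottle [246.2 182.5] 0.89 [0.762  0.1732 0.    ]
chuck [335.5 177.5] 0.74 [ 0.7786 -0.0352  0.    ]
paste_jar [407.8 189.3] 0.91 [ 0.754  -0.2044  0.    ]
cradle [322.5 277. ] 0.59 [ 0.5444 -0.0095  0.    ]
vise_blue_knob [358.5 304.9] 0.69 [ 0.4811 -0.0893  0.04  ]
vise_red_knob [291.9 313.3] 0.87 [0.4597 0.056  0.04  ]
side {'vertical_fov': 51.05963037877897, 'cx': 324.2862186006121, 'cy': 241.9085714735593, 'extrinsics': array([[ 0.8803, -
[... 644 characters left out ...]
4.7 323.5] 0.63 [ 0.7542 -0.2132  0.    ]
cradle [283.8 288.7] 0.91 [ 0.5322 -0.0042  0.    ]
vise_blue_knob [280.6 316.1] 0.86 [ 0.4875 -0.0909  0.04  ]
vise_red_knob [229.4 267.8] 0.85 [0.4502 0.0572 0.04  ]
{'time': 1.4, 'q': array([-70.1859,   4.9802,  10.0785,  95.0997,   0.0003,  90.0008]), 'qd': array([-0.0633, -0.016 ,  0.0274,  0.0131,  0.1947, -0.0491]), 'joint_efforts': array([ -0.0025, -52.0101,  46.4853,   0.0017,  -0.    ,  -0.    ]), 'ee_pos': array([ 0.1864, -0.5174,  0.2313]), 'tcp_rot': array([-179.9985,   -0.0003,   19.8133]), 'wrist_force': array([ 0.225 ,  0.6305, -0.4049]), 'torque': array([-0.0377,  0.0121, -0.0157]), 'grasp_force': 0.0, 'opening': 0.08519015506807726}
```

Run:
```python
from h import *
np.set_printoptions(precision=4,suppress=True)
a=cv2.imread("pics/top0.png")[150:400,100:560]
cv2.imwrite("pics/top0c.png",cv2.resize(a,(800,435)))
for n in("top","side"):
    z=np.load(n+"0.npz");p=z["p"];P=z["P"]; X,Y,Z=P[...,0],P[...,1],P[...,2]
    H=cv2.cvtColor(p,cv2.COLOR_RGB2HSV); h,s,v=[H[...,k] for k in range(3)]
    reg=(abs(X-.54)<.14)&(abs(Y)<.18)
    def rect(m,name):
        q=P[m]; 
        if len(q)<10: print(n,name,"none");return
        c,sz,an=cv2.minAreaRect((q[:,:2]*1000).astype(np.float32)); print(n,name,len(q),np.round(c,1),np.round(sz,1),round(an,1),"z",np.round(np.percentile(q[:,2],[10,50,90]),4))
    rect(reg&(Z>.074)&(Z<.095),"spanner")
    rect(reg&(h>100)&(h<130)&(s>110)&(Z>.055),"blue")
    rect(reg&((h<8)|(h>172))&(s>110)&(Z>.055)&(Z<.075),"red")
    rect(reg&(Z>.006)&(Z<.022),"cradle")
    rect((h>20)&(h<35)&(s>120)&(Y<-.2)&(Z>.022),"tray rim")
    rect((v<70)&(Y>.2)&(X>.35)&(X<.65)&(Z<.01)&(Z>-.01),"mat")
```

```text
top spanner 961 [539.2  -5.9] [ 85.7 205.2] 12.9 z [0.0761 0.0802 0.0833]
top blue 594 [508.7 -64.5] [ 80.1 190.6] 74.4 z [0.0676 0.0708 0.0736]
top red 508 [523.4  70.3] [89.8 48.6] 12.2 z [0.0675 0.0703 0.0731]
top cradle 4277 [540.2  -0.5] [278.1 355.9] 0.0 z [0.0076 0.0114 0.0186]
top tray rim 793 [ 428.6 -356.3] [464.6 197.3] 9.7 z [0.0246 0.0292 0.0329]
top mat 3835 [500.7 346.2] [129.1 157.2] 88.8 z [0.0004 0.0036 0.0066]
side spanner 1020 [540.4  -5.7] [ 37.8 202.8] 1.0 z [0.077  0.0797 0.0813]
side blue 748 [551.2 -77.5] [91.1 52.2] 10.9 z [0.0679 0.0699 0.0714]
side red 526 [520.4  70.7] [89.7 51.5] 12.0 z [0.0666 0.0696 0.0714]
side cradle 3702 [537.2  -4.2] [131.7 272. ] 10.8 z [0.0086 0.0109 0.0183]
side tray rim 1798 [ 480.7 -448.4] [400.6 275.5] 71.8 z [0.0239 0.0289 0.0311]
side mat 2454 [474.5 575.6] [168.3 608.5] 5.3 z [0.0013 0.0033 0.0053]
```

View pics/top0c.png

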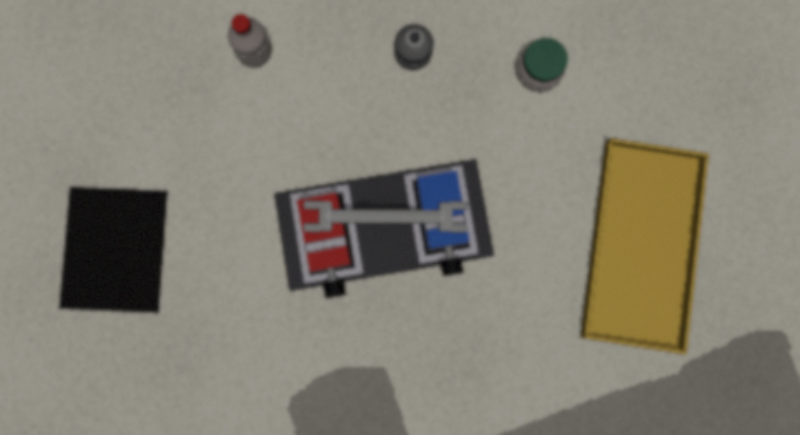

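View pics/side0.png

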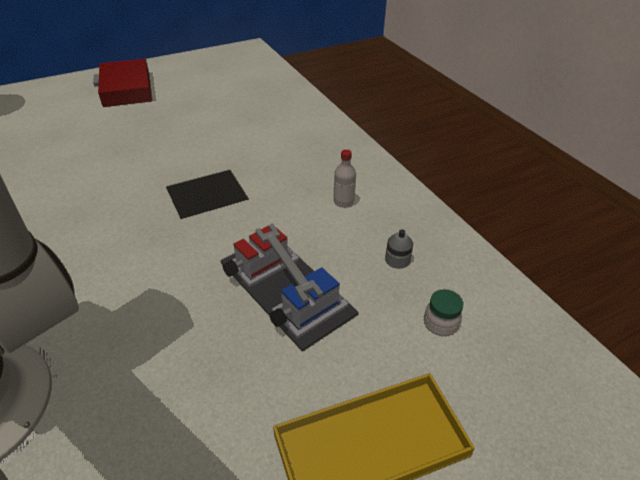

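The top view (crop) shows the red vise left at (323,230), the blue right at (443,212), the spanner across both, the mat left and the tray right. The side view agrees with this, and the knobs point towards the robot. Next I refine the poses.

```bash
cat >> h.py <<'E'
def fit(n,p,P,names=("spanner","blue","red","cradle","tray","mat")):
    X,Y,Z=P[...,0],P[...,1],P[...,2]
    H=cv2.cvtColor(p,cv2.COLOR_RGB2HSV); h,s,v=[H[...,k].astype(int) for k in range(3)]
    hu=lambda a,b:(h>a)&(h<b)
    M=dict(spanner=(s<70)&(Z>.0745)&(Z<.09),blue=hu(100,130)&(s>120)&(Z>.05)&(Z<.085),red=((h<8)|(h>172))&(s>120)&(Z>.05)&(Z<.085),
      cradle=(Z>.006)&(Z<.025)&(X>.4)&(X<.68)&(abs(Y)<.2),tray=hu(18,38)&(s>100)&(Y<-.2)&(X<.75),mat=(v<60)&(Y>.2)&(X>.38)&(X<.62)&(abs(Z)<.015))
    for k in names:
        m=(M[k]&(Y<.5)&(X>.3)).astype(np.uint8)
        if k!="spanner" and k not in("blue","red"): m=cv2.morphologyEx(m,cv2.MORPH_OPEN,np.ones((3,3)))
        nn,l,st,_=cv2.connectedComponentsWithStats(cv2.dilate(m,np.ones((5,5))))
        if nn<2: print(n,k,"none"); continue
        i=1+np.argmax(st[1:,4]); q=P[(l==i)&(m>0)]; q=q[abs(q[:,2]-np.median(q[:,2]))<.03]
        c,sz,an=cv2.minAreaRect((q[:,:2]*1000).astype(np.float32)); print(n,k,len(q),np.round(c,1),np.round(sz,1),round(an,1),"zmed",round(float(np.median(q[:,2])),4))
E
python3 - <<'E'
from h import *
for n in("top","side"):
    z=np.load(n+"0.npz"); fit(n,z["p"],z["P"])
E
```

```text
top spanner 826 [543.5  -5.7] [ 35.2 201. ] 1.2 zmed 0.0805
top blue 391 [577.8 -72.3] [41.2 48.5] 10.9 zmed 0.0706
top red 242 [490.5  62.9] [22.3 48.1] 12.0 zmed 0.0705
top cradle 4002 [540.   -4.1] [130.2 269.9] 10.8 zmed 0.0117
top tray 6907 [ 519.9 -341.4] [132.1 258.4] 82.2 zmed 0.0063
top mat 3822 [500.8 346.6] [128.1 156.3] 88.6 zmed 0.0036
side spanner 977 [540.1  -5.8] [ 37.8 202.8] 0.8 zmed 0.0797
side blue 739 [551.2 -77.5] [91.1 52.2] 10.9 zmed 0.0699
side red 461 [515.7  69.5] [79.8 51.1] 12.7 zmed 0.0696
side cradle 1705 [ 556.5 -102.5] [131.4  72.1] 9.5 zmed 0.0113
side tray 14538 [ 516.7 -338.8] [133.7 263.8] 79.8 zmed 0.0054
side mat 2272 [497.  345.2] [132.7 157.5] 89.3 zmed 0.0032
```

```bash
python3 -m jog '[{"rotation":[0,0,36],"translation":[178,256,-30],"grip":50},{"rotation":[0,0,36],"translation":[178,256,-30],"grip":50},{"rotation":[0,0,36],"translation":[178,256,-30],"grip":50},{"rotation":[0,0,36],"translation":[178,256,-30],"grip":50},{"rotation":[0,0,36],"translation":[178,256,-30],"grip":50},{"rotation":[0,0,36],"translation":[178,256,-30],"grip":50},{"rotation":[0,0,71],"translation":[355.5,511.5,-110],"grip":50},{"rotation":[0,0,71],"translation":[355.5,511.5,-110],"grip":50},{"rotation":[0,0,71],"translation":[355.5,511.5,-110],"grip":50},{"rotation":[0,0,71],"translation":[355.5,511.5,-110],"grip":50},{"rotation":[0,0,71],"translation":[355.5,511.5,-110],"grip":50},{"rotation":[0,0,71],"translation":[355.5,511.5,-110],"grip":50},{"rotation":[0,0,71],"translation":[355.5,511.5,-110],"grip":50},{"rotation":[0,0,71],"translation":[355.5,511.5,-110],"grip":50},{"rotation":[0,0,71],"translation":[355.5,511.5,-110],"grip":50},{"rotation":[0,0,71],"translation":[355.5,511.5,-110],"grip":50},{"rotation":[0,0,71],"translation":[355.5,511.5,-110],"grip":50}]' 40
```

```text
time: 3.1
ee_pos: [0.5417, -0.0069, 0.1219]
tcp_rot: [180.0, 0.0, 90.7]
wrist_force: [-0.5, -0.5, 0.6]
opening: 0.0501
grasp_force: 0.0
```

```bash
python3 -m jog '[{"rotation":[0,0,0],"translation":[0,1,-40],"grip":50},{"rotation":[0,0,0],"translation":[0,1,-53],"grip":50},{"rotation":[0,0,0],"translation":[0,1,-53],"grip":50},{"rotation":[0,0,0],"translation":[0,1,-53],"grip":10},{"rotation":[0,0,0],"translation":[0,1,-53],"grip":10},{"rotation":[0,0,0],"translation":[0,1,-53],"grip":10},{"rotation":[0,0,0],"translation":[0,1,-53],"grip":10},{"rotation":[0,0,0],"translation":[0,1,-53],"grip":10},{"rotation":[0,0,0],"translation":[0,1,-53],"grip":10},{"rotation":[0,0,0],"translation":[0,1,-53],"grip":10}]' 40
```

```text
time: 4.1
ee_pos: [0.5428, -0.0051, 0.07]
tcp_rot: [179.8, 0.0, 90.8]
wrist_force: [-0.2, -0.5, 6.8]
opening: 0.015
grasp_force: 40.0
```

```bash
python3 -m jog '[{"rotation":[0,0,0],"translation":[0,0,5],"grip":10},{"rotation":[0,0,0],"translation":[0,0,20],"grip":10},{"rotation":[0,0,0],"translation":[0,0,40],"grip":10},{"rotation":[0,0,0],"translation":[0,0,60],"grip":10},{"rotation":[0,0,0],"translation":[0,0,60],"grip":10}]' 40
python3 - <<'E'
from h import *
for n in ("top","side"):
    p,d,P=cam(n); cv2.imwrite(f"pics/{n}1.png",p[...,::-1])
    fit(n,p,P,("blue","red"))
cv2.imwrite("pics/s1c.png",cv2.resize(p[180:380,180:420,::-1],(720,600)))
E
```

```text
time: 4.6
ee_pos: [0.5433, -0.0049, 0.132]
tcp_rot: [179.7, 0.0, 90.8]
wrist_force: [0.2, 0.6, -1.1]
opening: 0.0148
grasp_force: 39.2
top blue 20 [ 521.7 -104.7] [14.7  4.7] 0.2 zmed 0.0701
top red 51 [551.4  93.3] [15.7 14.9] 85.5 zmed 0.0712
side blue 1011 [551.4 -76.8] [90.4 52.5] 10.6 zmed 0.0699
side red 670 [517.5  70.4] [84.5 51.6] 14.0 zmed 0.0698
```

View pics/s1c.png

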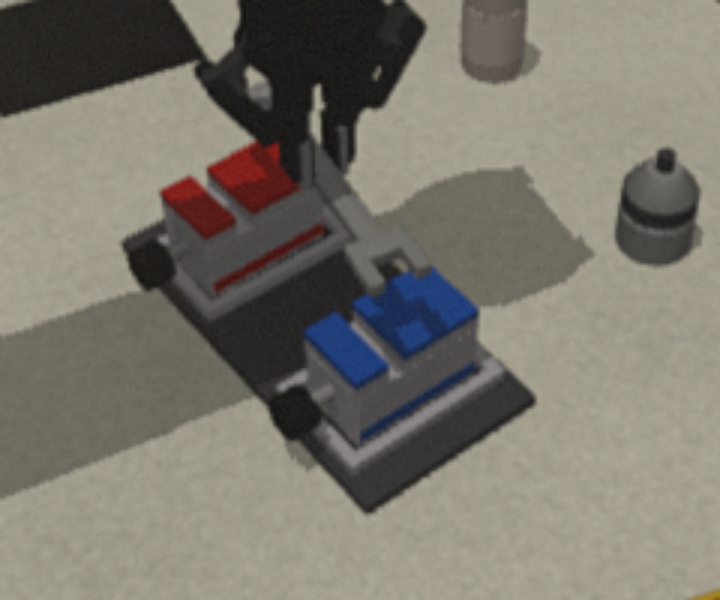

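The spanner is lifted and level, and both vises are still seated. Next I carry it to the tray.

```bash
python3 -m jog '[{"rotation":[0,0,-20],"translation":[-10,-80,0],"grip":10},{"rotation":[0,0,-40],"translation":[-15,-150,0],"grip":10},{"rotation":[0,0,-99.3],"translation":[-25,-335,0],"grip":10},{"rotation":[0,0,-99.3],"translation":[-25,-335,0],"grip":10},{"rotation":[0,0,-99.3],"translation":[-25,-335,0],"grip":10},{"rotation":[0,0,-99.3],"translation":[-25,-335,0],"grip":10},{"rotation":[0,0,-99.3],"translation":[-25,-335,0],"grip":10},{"rotation":[0,0,-99.3],"translation":[-25,-335,0],"grip":10},{"rotation":[0,0,-99.3],"translation":[-25,-335,0],"grip":10},{"rotation":[0,0,-99.3],"translation":[-25,-335,0],"grip":10},{"rotation":[0,0,-99.3],"translation":[-25,-335,0],"grip":10},{"rotation":[0,0,-99.3],"translation":[-25,-335,0],"grip":10},{"rotation":[0,0,-99.3],"translation":[-25,-335,0],"grip":10},{"rotation":[0,0,-99.3],"translation":[-25,-335,0],"grip":10},{"rotation":[0,0,-99.3],"translation":[-25,-335,-40],"grip":10},{"rotation":[0,0,-99.3],"translation":[-25,-335,-60],"grip":10},{"rotation":[0,0,-99.3],"translation":[-25,-335,-60],"grip":10}]' 40
```

```text
time: 6.4
ee_pos: [0.5151, -0.3387, 0.0645]
tcp_rot: [-179.9, 0.3, -8.4]
wrist_force: [-0.1, 0.2, -1.8]
opening: 0.0149
grasp_force: 39.4
```

Run:
```python
from h import *
p,d,P=cam("side"); cv2.imwrite("pics/s2.png",p[...,::-1]); 
cv2.imwrite("pics/s2c.png",cv2.resize(p[300:480,240:480,::-1],(800,600)))
```

```text
(no output)
```

View pics/s2c.png

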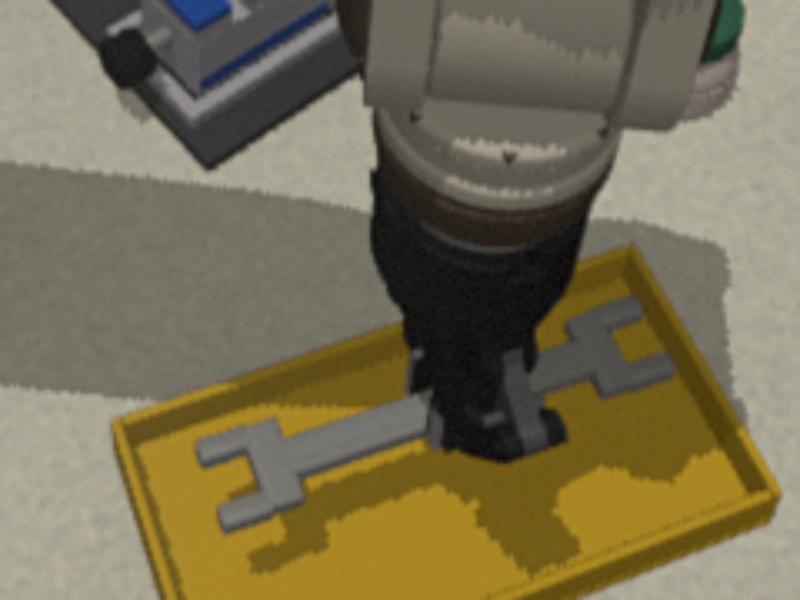

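```bash
python3 -m jog '[{"rotation":[0,0,0],"translation":[3,0,-25],"grip":10},{"rotation":[0,0,0],"translation":[3,0,-45],"grip":10},{"rotation":[0,0,0],"translation":[3,0,-52],"grip":10},{"rotation":[0,0,0],"translation":[3,0,-54],"grip":10},{"rotation":[0,0,0],"translation":[3,0,-54],"grip":10},{"rotation":[0,0,0],"translation":[3,0,-54],"grip":10}]' 40
```

```text
time: 7.05
ee_pos: [0.5206, -0.3404, 0.0159]
tcp_rot: [179.9, -0.1, -8.5]
wrist_force: [-0.5, -0.8, -1.3]
opening: 0.0145
grasp_force: 39.4
```

```bash
python3 -m jog '[{"rotation":[0,0,0],"translation":[0,0,-4],"grip":10},{"rotation":[0,0,0],"translation":[0,0,-7],"grip":10},{"rotation":[0,0,0],"translation":[0,0,-8],"grip":10},{"rotation":[0,0,0],"translation":[0,0,-8],"grip":10},{"rotation":[0,0,0],"translation":[0,0,-8],"grip":10}]' 40
```

```text
time: 7.55
ee_pos: [0.5199, -0.3399, 0.0062]
tcp_rot: [-180.0, 0.0, -8.5]
wrist_force: [-0.2, -0.3, -1.4]
opening: 0.0145
grasp_force: 39.4
```

```bash
python3 -m jog '[{"rotation":[0,0,0],"translation":[0,0,-1],"grip":20},{"rotation":[0,0,0],"translation":[0,0,-1],"grip":35},{"rotation":[0,0,0],"translation":[0,0,-1],"grip":45},{"rotation":[0,0,0],"translation":[0,0,-1],"grip":45},{"rotation":[0,0,0],"translation":[0,0,10],"grip":45},{"rotation":[0,0,0],"translation":[0,0,50],"grip":50},{"rotation":[0,0,0],"translation":[0,0,90],"grip":85},{"rotation":[0,0,0],"translation":[0,60,130],"grip":85},{"rotation":[0,0,19.3],"translation":[32,262,130],"grip":85},{"rotation":[0,0,19.3],"translation":[32,262,130],"grip":85},{"rotation":[0,0,19.3],"translation":[32,262,130],"grip":85},{"rotation":[0,0,19.3],"translation":[32,262,130],"grip":85},{"rotation":[0,0,19.3],"translation":[32,262,130],"grip":85},{"rotation":[0,0,19.3],"translation":[32,262,130],"grip":85},{"rotation":[0,0,19.3],"translation":[32,262,130],"grip":85},{"rotation":[0,0,19.3],"translation":[32,262,130],"grip":85}]' 60
python3 - <<'E'
from h import *
z=np.load("top0.npz")
p,d,P=cam("side"); cv2.imwrite("pics/s3.png",p[...,::-1]); fit("side",p,P,("blue","red"))
P2=P.copy();P2[...,2]+=.065; p2=p.copy()
X,Y,Z=P[...,0],P[...,1],P[...,2]; s=cv2.cvtColor(p,cv2.COLOR_RGB2HSV)[...,1]
m=(s<80)&(Z>.009)&(Z<.022)&(abs(X-.52)<.12)&(abs(Y+.34)<.065)
q=P[m]; print(len(q),cv2.minAreaRect((q[:,:2]*1000).astype(np.float32)),np.percentile(q[:,2],[5,50,95]))
cv2.imwrite("pics/s3c.png",cv2.resize(p[200:480,200:520,::-1],(640,560)))
E
```

```text
time: 9.15
ee_pos: [0.5519, -0.0789, 0.1366]
tcp_rot: [180.0, -0.0, 10.8]
wrist_force: [0.1, 0.7, -0.2]
opening: 0.085
grasp_force: 0.0
side blue 1017 [551.1 -77.5] [89.2 51.3] 9.8 zmed 0.07
side red 803 [520.3  71. ] [89.9 52. ] 12.4 zmed 0.0699
1886 ((517.3729858398438, -340.0909423828125), (37.50179672241211, 200.60440063476562), 81.55545806884766) [0.01111768 0.01469953 0.01679659]
```

View pics/s3c.png

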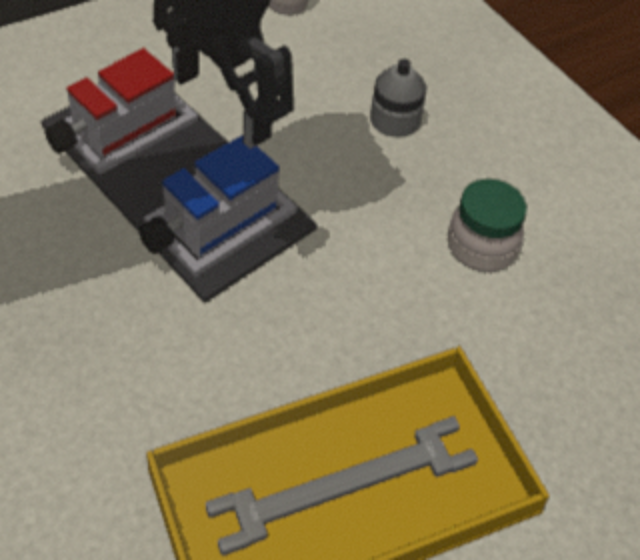

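```bash
python3 -m jog '[{"rotation":[0,0,0],"translation":[-2,1,-40],"grip":85},{"rotation":[0,0,0],"translation":[-2,1,-80],"grip":85},{"rotation":[0,0,0],"translation":[-2,1,-100],"grip":85},{"rotation":[0,0,0],"translation":[-2,1,-102],"grip":85},{"rotation":[0,0,0],"translation":[-2,1,-102],"grip":60},{"rotation":[0,0,0],"translation":[-2,1,-102],"grip":40},{"rotation":[0,0,0],"translation":[-2,1,-102],"grip":40},{"rotation":[0,0,0],"translation":[-2,1,-102],"grip":40},{"rotation":[0,0,0],"translation":[-2,1,-102],"grip":40},{"rotation":[0,0,0],"translation":[-2,1,-102],"grip":40}]' 80
```

```text
time: 10.2
ee_pos: [0.5512, -0.0774, 0.0365]
tcp_rot: [179.9, -0.2, 10.8]
wrist_force: [-0.4, -1.7, 6.2]
opening: 0.049
grasp_force: 85.1
```

```bash
python3 -m jog '[{"rotation":[0,0,0],"translation":[0,0,4],"grip":40},{"rotation":[0,0,0],"translation":[0,0,15],"grip":40},{"rotation":[0,0,0],"translation":[0,0,35],"grip":40},{"rotation":[0,0,0],"translation":[0,0,70],"grip":40},{"rotation":[0,0,0],"translation":[0,0,105],"grip":40},{"rotation":[0,0,0],"translation":[0,0,110],"grip":40},{"rotation":[0,0,0],"translation":[0,0,110],"grip":40}]' 80
python3 - <<'E'
from h import *
p,d,P=cam("side")
cv2.imwrite("pics/s4c.png",cv2.resize(p[150:390,180:460,::-1],(700,600)))
E
```

```text
time: 10.9
ee_pos: [0.5504, -0.077, 0.1449]
tcp_rot: [180.0, -0.1, 10.8]
wrist_force: [-0.2, 0.2, -7.0]
opening: 0.0489
grasp_force: 84.8
```

View pics/s4c.png

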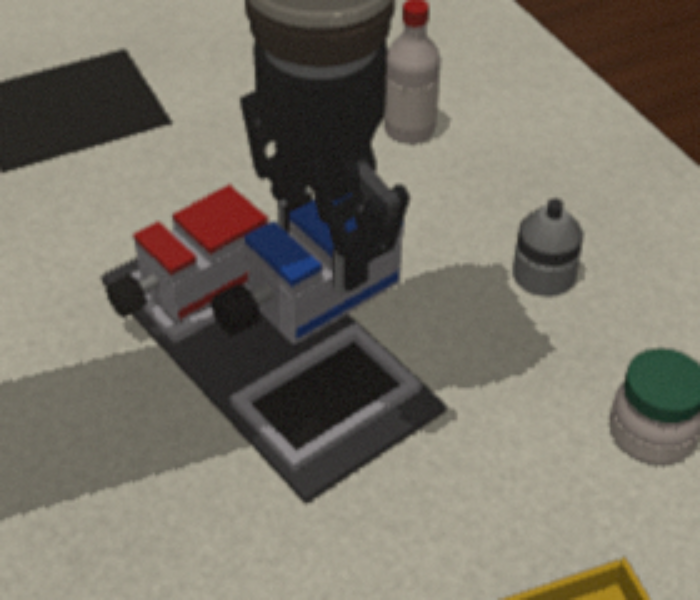

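Blue is held level. Next I carry it to the mat.

```bash
python3 -m jog '[{"rotation":[0,0,0],"translation":[-3,25,0],"grip":40},{"rotation":[0,0,0],"translation":[-9,70,0],"grip":40},{"rotation":[0,0,0],"translation":[-15,115,0],"grip":40},{"rotation":[0,0,0],"translation":[-20,160,0],"grip":40},{"rotation":[0,0,0],"translation":[-26,205,0],"grip":40},{"rotation":[0,0,0],"translation":[-31,250,0],"grip":40},{"rotation":[0,0,0],"translation":[-37,295,0],"grip":40},{"rotation":[0,0,0],"translation":[-42,340,0],"grip":40},{"rotation":[0,0,0],"translation":[-47,385,0],"grip":40},{"rotation":[0,0,0],"translation":[-51,415,-5],"grip":40},{"rotation":[0,0,0],"translation":[-52,423,-30],"grip":40},{"rotation":[0,0,0],"translation":[-52,423,-65],"grip":40},{"rotation":[0,0,0],"translation":[-52,423,-90],"grip":40},{"rotation":[0,0,0],"translation":[-52,423,-102],"grip":40},{"rotation":[0,0,0],"translation":[-52,423,-106],"grip":40},{"rotation":[0,0,0],"translation":[-52,423,-109],"grip":40},{"rotation":[0,0,0],"translation":[-52,423,-109],"grip":40},{"rotation":[0,0,0],"translation":[-52,423,-109],"grip":40}]' 80
```

```text
time: 12.75
ee_pos: [0.5471, 0.1604, 0.0519]
tcp_rot: [-177.9, 0.1, 15.3]
wrist_force: [-0.1, -0.8, -6.1]
opening: 0.0489
grasp_force: 85.3
```

Run:
```python
from h import *
np.set_printoptions(precision=2,suppress=True)
print(readout.get_obs())
p,d,P=cam("side")
cv2.imwrite("pics/s5.png",cv2.resize(p[100:400,100:500,::-1],(800,600)))
```

```text
{'time': 12.75, 'q': array([ 15.29,   8.13,  -6.36,  75.6 ,   2.12, 179.94]), 'qd': array([ 0.44,  1.81, -3.75, -6.14,  0.19,  0.  ]), 'joint_efforts': array([ -0.09, -58.98,  49.64,   0.19,   0.18,  -0.  ]), 'ee_pos': array([0.55, 0.16, 0.05]), 'tcp_rot': array([-177.88,    0.09,   15.34]), 'wrist_force': array([-0.08, -0.76, -6.09]), 'torque': array([-0.13, -0.07,  0.06]), 'grasp_force': 85.32969832420349, 'opening': 0.048862134683723274}
```

View pics/s5.png

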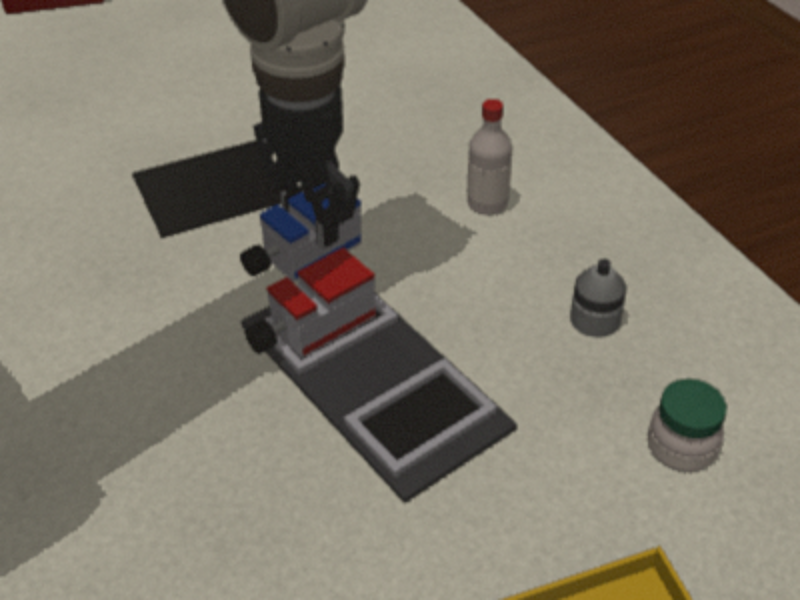

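Joint 6 ran into its range limit (179.9°), so blue stopped short of the mat. It is still held, clear of the red vise. I lift first, then turn to a larger yaw.

```bash
python3 -m jog '[{"rotation":[0,0,0],"translation":[0,0,30],"grip":40},{"rotation":[0,0,0],"translation":[0,0,60],"grip":40},{"rotation":[0,0,0],"translation":[0,0,60],"grip":40},{"rotation":[0,0,0],"translation":[0,0,60],"grip":40}]' 80
```

```text
time: 13.2
ee_pos: [0.5476, 0.1606, 0.1128]
tcp_rot: [-177.9, -0.0, 15.3]
wrist_force: [-1.0, -0.3, -7.7]
opening: 0.0488
grasp_force: 86.0
```

Run:
```python
from scipy.spatial.transform import Rotation as R
from h import *
o=readout.get_obs(); a=R.from_euler("xyz",o["tcp_rot"],degrees=True); print(o["ee_pos"],o["tcp_rot"])
for y in (25,45): print((R.from_euler("xyz",[180,0,y],degrees=True)*a.inv()).as_rotvec(degrees=True))
```

```text
[0.54761339 0.16056629 0.11284284] [-1.77884549e+02 -1.37085710e-02  1.53420886e+01]
[-1.99278946 -0.71744061  9.65656008]
[-1.85641111 -1.06316819 29.65425859]
```

```bash
python3 -m jog '[{"rotation":[-1.86,-1.06,29.65],"translation":[0,0,10],"grip":40},{"rotation":[-1.86,-1.06,29.65],"translation":[0,0,10],"grip":40},{"rotation":[-1.86,-1.06,29.65],"translation":[0,0,10],"grip":40},{"rotation":[-1.86,-1.06,29.65],"translation":[0,0,10],"grip":40},{"rotation":[-1.86,-1.06,29.65],"translation":[-8,30,10],"grip":40},{"rotation":[-1.86,-1.06,29.65],"translation":[-18,70,10],"grip":40},{"rotation":[-1.86,-1.06,29.65],"translation":[-30,110,10],"grip":40},{"rotation":[-1.86,-1.06,29.65],"translation":[-40,150,10],"grip":40},{"rotation":[-1.86,-1.06,29.65],"translation":[-49,185,5],"grip":40},{"rotation":[-1.86,-1.06,29.65],"translation":[-49,185,-25],"grip":40},{"rotation":[-1.86,-1.06,29.65],"translation":[-49,185,-50],"grip":40},{"rotation":[-1.86,-1.06,29.65],"translation":[-49,185,-70],"grip":40},{"rotation":[-1.86,-1.06,29.65],"translation":[-49,185,-76],"grip":40},{"rotation":[-1.86,-1.06,29.65],"translation":[-49,185,-76],"grip":40},{"rotation":[-1.86,-1.06,29.65],"translation":[-49,185,-76],"grip":40}]' 80
```

```text
time: 14.7
ee_pos: [0.4984, 0.3455, 0.0371]
tcp_rot: [180.0, 0.1, 45.0]
wrist_force: [0.1, 0.3, -6.0]
opening: 0.0486
grasp_force: 85.7
```

```bash
python3 -m jog '[{"rotation":[0,0,0],"translation":[0,0,-3],"grip":40},{"rotation":[0,0,0],"translation":[0,0,-5],"grip":40},{"rotation":[0,0,0],"translation":[0,0,-7],"grip":40},{"rotation":[0,0,0],"translation":[0,0,-8],"grip":40},{"rotation":[0,0,0],"translation":[0,0,-8],"grip":40}]' 80
```

```text
time: 15.2
ee_pos: [0.4983, 0.3455, 0.0295]
tcp_rot: [180.0, 0.0, 45.0]
wrist_force: [-3.2, -3.3, 2.9]
opening: 0.0486
grasp_force: 87.0
```

```bash
python3 -m jog '[{"rotation":[0,0,0],"translation":[0,0,0],"grip":60},{"rotation":[0,0,0],"translation":[0,0,0],"grip":85},{"rotation":[0,0,0],"translation":[0,0,0],"grip":85},{"rotation":[0,0,0],"translation":[0,0,0],"grip":85},{"rotation":[0,0,0],"translation":[0,0,0],"grip":85},{"rotation":[0,0,0],"translation":[0,0,25],"grip":85},{"rotation":[0,0,0],"translation":[0,0,70],"grip":85},{"rotation":[0,0,0],"translation":[0,0,115],"grip":85},{"rotation":[0,0,73],"translation":[24,-275,115],"grip":85},{"rotation":[0,0,73],"translation":[24,-275,115],"grip":85},{"rotation":[0,0,73],"translation":[24,-275,115],"grip":85},{"rotation":[0,0,73],"translation":[24,-275,115],"grip":85},{"rotation":[0,0,73],"translation":[24,-275,115],"grip":85},{"rotation":[0,0,73],"translation":[24,-275,115],"grip":85},{"rotation":[0,0,73],"translation":[24,-275,115],"grip":85},{"rotation":[0,0,73],"translation":[24,-275,115],"grip":85},{"rotation":[0,0,73],"translation":[24,-275,115],"grip":85}]' 80
python3 -m jog '[{"rotation":[0,0,74],"translation":[0,0,0],"grip":85},{"rotation":[0,0,74],"translation":[0,0,0],"grip":85},{"rotation":[0,0,74],"translation":[0,0,0],"grip":85},{"rotation":[0,0,74],"translation":[0,0,0],"grip":85},{"rotation":[0,0,74],"translation":[0,0,0],"grip":85},{"rotation":[0,0,74],"translation":[0,0,0],"grip":85},{"rotation":[0,0,74],"translation":[0,0,0],"grip":85},{"rotation":[0,0,74],"translation":[0,0,0],"grip":85},{"rotation":[0,0,74],"translation":[0,0,0],"grip":85},{"rotation":[0,0,74],"translation":[0,0,0],"grip":85}]' 80
python3 - <<'E'
from h import *
p,d,P=cam("side"); fit("side",p,P,("blue","red"))
cv2.imwrite("pics/s6.png",cv2.resize(p[100:400,100:500,::-1],(800,600)))
print(readout.get_obs()["ee_pos"])
E
```

```text
time: 16.9
ee_pos: [0.5222, 0.0698, 0.1437]
tcp_rot: [180.0, 0.1, 118.3]
wrist_force: [-0.4, -0.6, -0.7]
opening: 0.0849
grasp_force: 0.0
time: 17.9
ee_pos: [0.5221, 0.0704, 0.1436]
tcp_rot: [-180.0, 0.1, -167.9]
wrist_force: [-0.8, -0.0, 0.1]
opening: 0.0848
grasp_force: 0.0
side blue 498 [497.6 345.5] [91.  51.3] 44.9 zmed 0.0629
side red 795 [520.1  70.9] [90. 51.] 11.6 zmed 0.0698
[0.52215128 0.07041748 0.1435896 ]
```

View pics/s6.png

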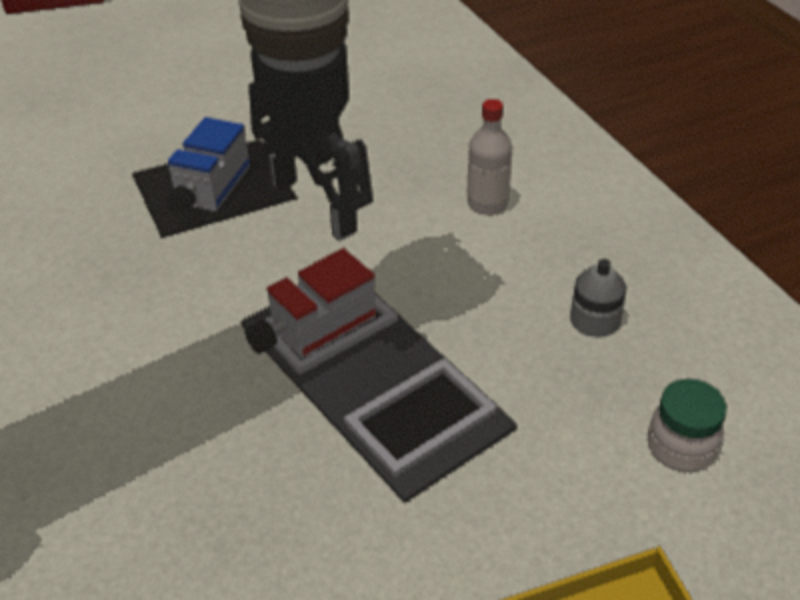

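```bash
python3 -m jog '[{"rotation":[0,0,0],"translation":[-2,0,-40],"grip":85},{"rotation":[0,0,0],"translation":[-2,0,-80],"grip":85},{"rotation":[0,0,0],"translation":[-2,0,-105],"grip":85},{"rotation":[0,0,0],"translation":[-2,0,-108],"grip":85},{"rotation":[0,0,0],"translation":[-2,0,-108],"grip":60},{"rotation":[0,0,0],"translation":[-2,0,-108],"grip":40},{"rotation":[0,0,0],"translation":[-2,0,-108],"grip":40},{"rotation":[0,0,0],"translation":[-2,0,-108],"grip":40},{"rotation":[0,0,0],"translation":[-2,0,-108],"grip":40},{"rotation":[0,0,0],"translation":[-2,0,-108],"grip":40}]' 80
python3 - <<'E'
from h import *
p,d,P=cam("side"); p,d,P=cam("side")
Z=P[...,2]; v=p.max(-1).astype(int)
R=np.array([[np.cos(.1885),np.sin(.1885)],[-np.sin(.1885),np.cos(.1885)]])
L=(P[...,:2]*1000-[538.6,-4.2])@R.T
for nm,yc in(("right",-75),):
    m=(Z>.0145)&(Z<.022)&(abs(L[...,0])<70)&(abs(L[...,1]-yc)<50)
    q=P[m]; print(nm,len(q),cv2.minAreaRect((q[:,:2]*1000).astype(np.float32)),np.median(q[:,2]))
    l=L[m]; print(np.percentile(l,[1,99],axis=0))
E
```

```text
time: 18.95
ee_pos: [0.5215, 0.0707, 0.0378]
tcp_rot: [-180.0, 0.3, -168.0]
wrist_force: [-0.3, 1.1, 6.4]
opening: 0.0487
grasp_force: 85.4
right 842 ((552.1912841796875, -77.06658935546875), (118.24482727050781, 79.58602905273438), 11.623590469360352) 0.017824086804562322
[[ -58.7816385  -112.72652541]
 [  56.99966844  -35.80951958]]
```

```bash
python3 -m jog '[{"rotation":[0,0,0],"translation":[0,0,4],"grip":40},{"rotation":[0,0,0],"translation":[0,0,15],"grip":40},{"rotation":[0,0,0],"translation":[0,0,35],"grip":40},{"rotation":[0,0,0],"translation":[0,0,50],"grip":40},{"rotation":[0,0,-1.2],"translation":[4,-20,50],"grip":40},{"rotation":[0,0,-1.2],"translation":[12,-60,50],"grip":40},{"rotation":[0,0,-1.2],"translation":[20,-100,50],"grip":40},{"rotation":[0,0,-1.2],"translation":[28,-135,50],"grip":40},{"rotation":[0,0,-1.2],"translation":[31,-148,50],"grip":40},{"rotation":[0,0,-1.2],"translation":[31,-148,50],"grip":40},{"rotation":[0,0,-1.2],"translation":[31,-148,35],"grip":40},{"rotation":[0,0,-1.2],"translation":[31,-148,20],"grip":40},{"rotation":[0,0,-1.2],"translation":[31,-148,14],"grip":40},{"rotation":[0,0,-1.2],"translation":[31,-148,14],"grip":40},{"rotation":[0,0,-1.2],"translation":[31,-148,14],"grip":40}]' 80
python3 - <<'E'
from h import *
for i in range(2): p,d,P=cam("side")
fit("side",p,P,("red",))
Z=P[...,2]
R=np.array([[np.cos(.1885),np.sin(.1885)],[-np.sin(.1885),np.cos(.1885)]])
L=(P[...,:2]*1000-[538.6,-4.2])@R.T
m=(abs(Z-.013-.07)<.05)&(abs(L[...,0])<100)
h,s,v=np.moveaxis(cv2.cvtColor(p,cv2.COLOR_RGB2HSV).astype(int),-1,0)
m=((h<8)|(h>172))&(s>120)&(Z>.076)&(Z<.1)&(abs(L[...,0])<100)
print("red local",len(L[m]),np.percentile(L[m],[1,99],axis=0),np.median(Z[m]))
cv2.imwrite("pics/s7.png",cv2.resize(p[180:380,200:440,::-1],(720,600)))
E
```

```text
time: 20.55
ee_pos: [0.551, -0.0771, 0.0495]
tcp_rot: [180.0, 0.1, -169.2]
wrist_force: [0.6, 0.4, -6.8]
opening: 0.0487
grasp_force: 85.2
side red 541 [537.5 -79.1] [64.5 52.8] 11.5 zmed 0.0819
red local 533 [[-46.66020982 -98.53125251]
 [ 13.90286014 -48.89712326]] 0.08199566676654402
```

View pics/s7.png

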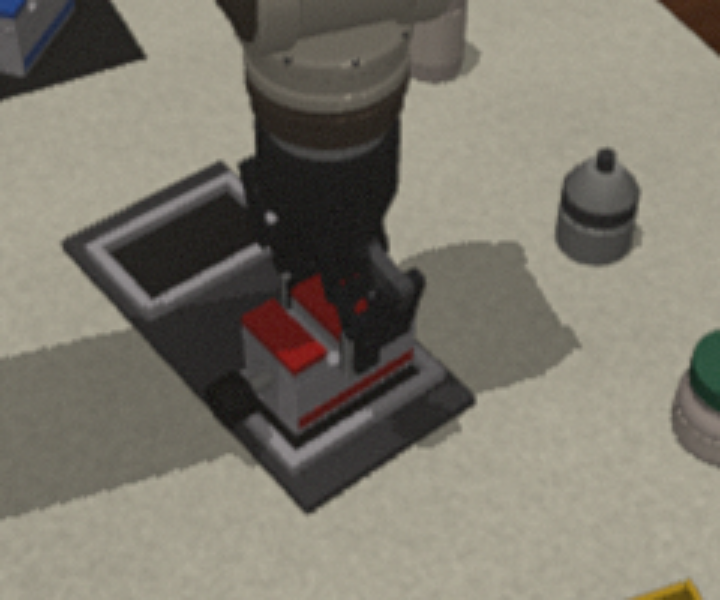

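Red hangs centred over the right nest, so I lower it.

```bash
python3 -m jog '[{"rotation":[0,0,0],"translation":[1,0,-4],"grip":40},{"rotation":[0,0,0],"translation":[1,0,-8],"grip":40},{"rotation":[0,0,0],"translation":[1,0,-10.5],"grip":40},{"rotation":[0,0,0],"translation":[1,0,-12],"grip":40},{"rotation":[0,0,0],"translation":[1,0,-13],"grip":40},{"rotation":[0,0,0],"translation":[1,0,-13],"grip":40}]' 80
```

```text
time: 21.25
ee_pos: [0.5522, -0.0777, 0.0379]
tcp_rot: [-180.0, 0.1, -169.2]
wrist_force: [-5.2, 0.5, 5.4]
opening: 0.0487
grasp_force: 86.6
```

```bash
python3 -m jog '[{"rotation":[0,0,0],"translation":[0,0,0],"grip":60},{"rotation":[0,0,0],"translation":[0,0,0],"grip":85},{"rotation":[0,0,0],"translation":[0,0,0],"grip":85},{"rotation":[0,0,0],"translation":[0,0,0],"grip":85},{"rotation":[0,0,0],"translation":[0,0,0],"grip":85},{"rotation":[0,0,0],"translation":[0,0,25],"grip":85},{"rotation":[0,0,0],"translation":[0,0,70],"grip":85},{"rotation":[0,0,0],"translation":[0,0,110],"grip":85},{"rotation":[0,0,34.2],"translation":[-54.5,423,110],"grip":85},{"rotation":[0,0,34.2],"translation":[-54.5,423,110],"grip":85},{"rotation":[0,0,34.2],"translation":[-54.5,423,110],"grip":85},{"rotation":[0,0,34.2],"translation":[-54.5,423,110],"grip":85},{"rotation":[0,0,34.2],"translation":[-54.5,423,110],"grip":85},{"rotation":[0,0,34.2],"translation":[-54.5,423,110],"grip":85},{"rotation":[0,0,34.2],"translation":[-54.5,423,110],"grip":85},{"rotation":[0,0,34.2],"translation":[-54.5,423,110],"grip":85},{"rotation":[0,0,34.2],"translation":[-54.5,423,110],"grip":85},{"rotation":[0,0,34.2],"translation":[-54.5,423,110],"grip":85},{"rotation":[0,0,34.2],"translation":[-54.5,423,110],"grip":85},{"rotation":[0,0,34.2],"translation":[-54.5,423,110],"grip":85}]' 80
python3 - <<'E'
from h import *
for n in("top","side"):
    p,d,P=cam(n); fit(n,p,P,("blue","red"))
Z=P[...,2]
R=np.array([[np.cos(.1885),np.sin(.1885)],[-np.sin(.1885),np.cos(.1885)]])
L=(P[...,:2]*1000-[538.6,-4.2])@R.T
m=(Z>.0145)&(Z<.022)&(abs(L[...,0])<70)&(abs(L[...,1]-75)<50)
q=P[m]; print("left lips",len(q),cv2.minAreaRect((q[:,:2]*1000).astype(np.float32)),np.percentile(L[m],[1,99],axis=0))
E
```

```text
time: 23.25
ee_pos: [0.4978, 0.3446, 0.1466]
tcp_rot: [-180.0, 0.1, -135.1]
wrist_force: [-0.4, -0.0, 0.1]
opening: 0.0848
grasp_force: 0.0
top blue 615 [500.8 346.4] [90.4 50.4] 45.5 zmed 0.0635
top red 557 [571.8 -73.4] [53.2 48.7] 10.6 zmed 0.0706
side blue 479 [497.5 344.5] [90.5 50.4] 46.4 zmed 0.0629
side red 1078 [551.5 -77.2] [90.4 53.3] 11.0 zmed 0.0699
left lips 687 ((523.2513427734375, 70.79285430908203), (118.05177307128906, 80.52896118164062), 11.230979919433594) [[-59.10353158  36.80843529]
 [ 56.93394525 114.99520163]]
```

```bash
python3 -m jog '[{"rotation":[0,0,0],"translation":[0,0,-40],"grip":85},{"rotation":[0,0,0],"translation":[0,0,-80],"grip":85},{"rotation":[0,0,0],"translation":[0,0,-112],"grip":85},{"rotation":[0,0,0],"translation":[0,0,-116],"grip":85},{"rotation":[0,0,0],"translation":[0,0,-116],"grip":60},{"rotation":[0,0,0],"translation":[0,0,-116],"grip":40},{"rotation":[0,0,0],"translation":[0,0,-116],"grip":40},{"rotation":[0,0,0],"translation":[0,0,-116],"grip":40},{"rotation":[0,0,0],"translation":[0,0,-116],"grip":40},{"rotation":[0,0,0],"translation":[0,0,-116],"grip":40}]' 80
```

```text
time: 24.35
ee_pos: [0.4989, 0.3461, 0.0334]
tcp_rot: [-179.9, 0.3, -135.0]
wrist_force: [0.3, -1.4, 7.4]
opening: 0.0488
grasp_force: 85.7
```

```bash
python3 -m jog '[{"rotation":[0,0,0],"translation":[0,0,4],"grip":40},{"rotation":[0,0,0],"translation":[0,0,15],"grip":40},{"rotation":[0,0,0],"translation":[0,0,40],"grip":40},{"rotation":[0,0,0],"translation":[0,0,60],"grip":40},{"rotation":[0,0,-5],"translation":[2,-25,60],"grip":40},{"rotation":[0,0,-10],"translation":[6,-65,60],"grip":40},{"rotation":[0,0,-16],"translation":[10,-105,60],"grip":40},{"rotation":[0,0,-22],"translation":[13,-145,60],"grip":40},{"rotation":[0,0,-28],"translation":[17,-185,60],"grip":40},{"rotation":[0,0,-34.2],"translation":[20,-225,60],"grip":40},{"rotation":[0,0,-34.2],"translation":[24,-260,60],"grip":40},{"rotation":[0,0,-34.2],"translation":[25.5,-275,60],"grip":40},{"rotation":[0,0,-34.2],"translation":[25.5,-275,60],"grip":40},{"rotation":[0,0,-34.2],"translation":[25.5,-275,40],"grip":40},{"rotation":[0,0,-34.2],"translation":[25.5,-275,26],"grip":40},{"rotation":[0,0,-34.2],"translation":[25.5,-275,22],"grip":40},{"rotation":[0,0,-34.2],"translation":[25.5,-275,22],"grip":40},{"rotation":[0,0,-34.2],"translation":[25.5,-275,22],"grip":40}]' 80
python3 - <<'E'
from h import *
for i in range(2): p,d,P=cam("side")
fit("side",p,P,("red",)); Z=P[...,2]
R=np.array([[np.cos(.1885),np.sin(.1885)],[-np.sin(.1885),np.cos(.1885)]])
L=(P[...,:2]*1000-[538.6,-4.2])@R.T
h,s,v=np.moveaxis(cv2.cvtColor(p,cv2.COLOR_RGB2HSV).astype(int),-1,0)
m=(h>100)&(h<130)&(s>120)&(Z>.076)&(Z<.1)&(abs(L[...,0])<100)&(L[...,1]>0)&(L[...,1]<130)
print("blue local",m.sum(),np.percentile(L[m],[1,99],axis=0),np.median(Z[m]))
cv2.imwrite("pics/s8.png",cv2.resize(p[160:360,180:420,::-1],(720,600)))
E
```

```text
time: 26.15
ee_pos: [0.5233, 0.0709, 0.053]
tcp_rot: [180.0, 0.1, -169.2]
wrist_force: [-0.5, 0.8, -7.0]
opening: 0.0488
grasp_force: 84.8
side red 1085 [551.6 -76.9] [90.5 52.8] 10.6 zmed 0.0699
blue local 375 [[-45.15476879  51.88934634]
 [ 41.27898079 101.34565839]] 0.0827616800255141
```

View pics/s8.png

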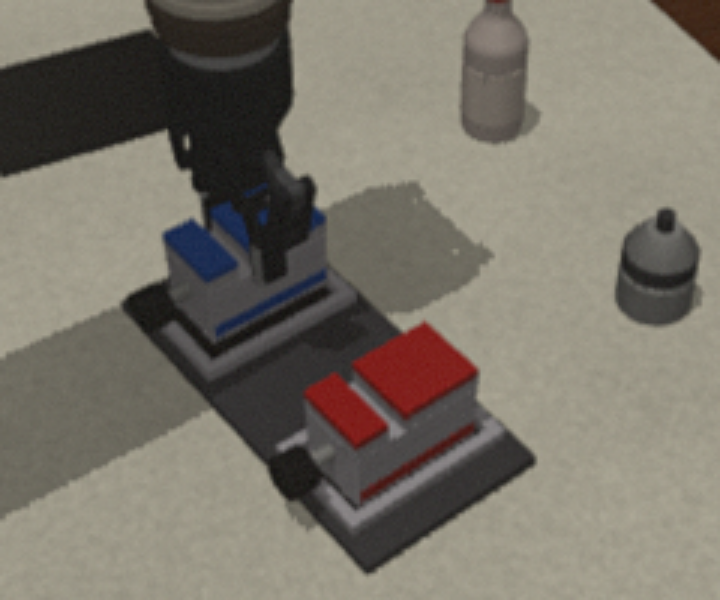

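Blue is centred over the left nest and red is seated, so I lower blue.

```bash
python3 -m jog '[{"rotation":[0,0,0],"translation":[-0.5,-1,-4],"grip":40},{"rotation":[0,0,0],"translation":[-0.5,-1,-8],"grip":40},{"rotation":[0,0,0],"translation":[-0.5,-1,-10.5],"grip":40},{"rotation":[0,0,0],"translation":[-0.5,-1,-12.5],"grip":40},{"rotation":[0,0,0],"translation":[-0.5,-1,-14],"grip":40},{"rotation":[0,0,0],"translation":[-0.5,-1,-14],"grip":40}]' 80
```

```text
time: 26.85
ee_pos: [0.5227, 0.0694, 0.0404]
tcp_rot: [-180.0, 0.2, -169.2]
wrist_force: [-6.7, -1.8, 8.6]
opening: 0.0487
grasp_force: 86.6
```

Contact came at the expected height (0.0404). I release, retreat and check.

```bash
python3 -m jog '[{"rotation":[0,0,0],"translation":[0,0,0],"grip":60},{"rotation":[0,0,0],"translation":[0,0,0],"grip":85},{"rotation":[0,0,0],"translation":[0,0,0],"grip":85},{"rotation":[0,0,0],"translation":[0,0,0],"grip":85},{"rotation":[0,0,0],"translation":[0,0,0],"grip":85},{"rotation":[0,0,0],"translation":[0,0,25],"grip":85},{"rotation":[0,0,0],"translation":[0,0,70],"grip":85},{"rotation":[0,0,0],"translation":[0,0,120],"grip":85},{"rotation":[0,0,0],"translation":[-40,40,150],"grip":85},{"rotation":[0,0,0],"translation":[-80,120,150],"grip":85},{"rotation":[0,0,0],"translation":[-100,160,150],"grip":85},{"rotation":[0,0,0],"translation":[-100,160,150],"grip":85},{"rotation":[0,0,0],"translation":[-100,160,150],"grip":85},{"rotation":[0,0,0],"translation":[-100,160,150],"grip":85}]' 80
python3 - <<'E'
from h import *
for n in("top","side"):
    p,d,P=cam(n); fit(n,p,P,("blue","red"))
X,Y,Z=P[...,0],P[...,1],P[...,2]; s=cv2.cvtColor(p,cv2.COLOR_RGB2HSV)[...,1]
m=(s<80)&(Z>.009)&(Z<.022)&(abs(X-.52)<.12)&(abs(Y+.34)<.065); q=P[m]
print("spanner",len(q),cv2.minAreaRect((q[:,:2]*1000).astype(np.float32)))
cv2.imwrite("pics/s9.png",p[...,::-1])
E
```

```text
time: 28.25
ee_pos: [0.4222, 0.2302, 0.1886]
tcp_rot: [-180.0, 0.1, -169.1]
wrist_force: [0.1, -0.4, -0.7]
opening: 0.0849
grasp_force: 0.0
top blue 556 [543.2  72.4] [53.2 49.2] 10.6 zmed 0.0705
top red 559 [571.8 -73.3] [53.2 48.7] 10.5 zmed 0.0705
side blue 773 [522.3  68.3] [89.3 52.4] 9.5 zmed 0.0699
side red 1083 [551.3 -76.9] [89.4 52.3] 10.4 zmed 0.0698
spanner 1887 ((517.1182250976562, -339.99542236328125), (37.805992126464844, 200.1013946533203), 81.72960662841797)
```

View pics/s9.png

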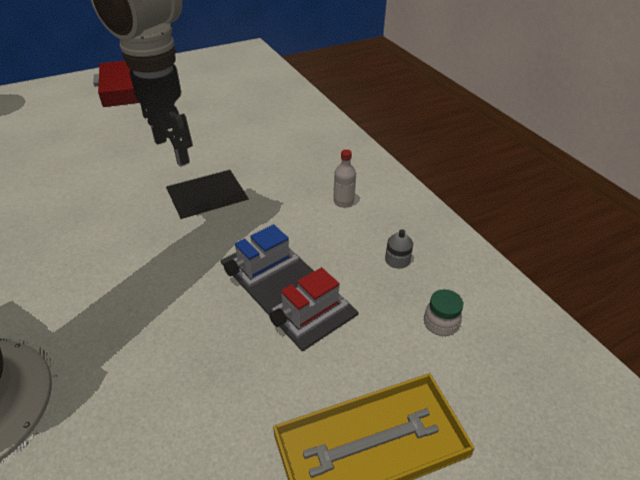

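The picture shows the vises swapped and fully down, blue at (262,255) and red at (310,298). The knobs face the robot, the spanner lies flat in the tray at (370,440), and the bystanders are untouched.

```bash
python3 -c "
from workcell import bot; print(bot.job_done())"
```

```text
the job is handed in; nothing more can be done
None
```

The job is handed in, with no verdict returned: the spanner lies flat in the tray, and the blue and red vises are swapped and fully down in each other's nests, knobs on the same side as before.

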